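# Close a split sleeve and hold it in the V-blocks for tacking

## Robot

A 6-joint arm with a two-finger parallel gripper is mounted at the origin on the work surface. World frame = base frame: x ahead of the robot, y to its left, z up, the work surface at z = 0. Lengths are in m, angles in degrees, forces in N, time in s.
With the tool pointing down it reaches from about 0.25 to 0.725 m from the base axis. Payload 9.7 kg.
Tool frame: the origin (TCP) lies at the very end of the fingers, on their centre line; the grasp point (between the pads) lies 19 mm behind it; z points along the fingers, y is the line along which they close (so a half turn about z gives the same grasp; the last joint's range is limited). The gripper opens to 85 mm and grips with 20 to 120 N. Pads are 22 mm wide; open, the fingers measure 114 mm over their backs; the gripper's body (76 mm by 85 mm) begins 54 mm behind the grasp point. The pads swing forward as they close: fully open they stand 13 mm farther back than shut.
Start: joints at [-75.115, 4.979, 10.078, 95.1, 0, 90], TCP at [0.141, -0.532, 0.231] pointing down, gripper open.
Joint ranges: [-179.16, 179.16], [-48.56, 103.87], [-65.8, 70.77], [-126.05, 130.52], [-82.76, 87.17], [-180, 180]. Speed limits (degrees/s): [127.2, 127.2, 147.25, 180, 180, 180].

## Interface

Orientations are given as [roll, pitch, yaw] about the fixed x, y, z axes, in that order (R = Rz(yaw) Ry(pitch) Rx(roll)).
In Python, from workcell import telemetry, optics, workorder gives the robot as it stands.
- The arm moves only by the shell command python3 -m handwheel 'ROWS' [FORCE]. ROWS is JSON, a list of rows, each an object of numbers: "tx", "ty", "tz": the shift along the tool's x, y, z in m; "ax", "ay", "az": the turn, a rotation vector about the tool's x, y, z in degrees; "jaw": the gripper command: -1 is shut, 1 is fully open, values between are in proportion. A call has exactly 10 rows; each row shifts and turns the commanded pose from where the row before left it, along the tool's axes as they then stand; what a row does not reach is not made up. A row lasts 1/8 s, in which the tool goes at most 62.5 mm and 10.7 degrees, less where a joint would pass 70% of its speed; a pose out of reach is approached as far as the arm can. A call is refused whole if a number of a shift passes 0.0625 or a number of a turn 10.7, either way. A call with a gripper value outside its range is refused whole. The fingers move at their own pace and stop on an object; FORCE is the grip in N (left out, the last holds). Time passes only in rows, so rows that do not move let the fingers close, or fill a call up. It gives the time, the measured TCP pose, the force, the opening and the grip force at its end, in the units of the state.
- telemetry.get_obs(): the state, without advancing time (a new reading comes with each control period).
- optics.camera(name): name is "scene" or "top"; returns a dict with "color" (384x512x3 uint8, red, green, blue), "K" (3x3 intrinsics, pixels), "extrinsics" (4x4, takes a point from camera to world coordinates). Camera axes: x right, y down, z forward; pixel columns grow to the right and rows downward; lengths in m; the calibration is good to about 2 mm. A picture is of the moment at which its call begins. There is no depth.
- workorder.job_done(): hands the job in; it is judged then, once.
The state is a dict: "time": time; "q": joint angles; "qd": joint speeds; "joint_efforts": joint torques, N m; "ee_pos": TCP position; "tcp_rot": TCP orientation; "wrist_force": force on the tool from outside, world axes, zero at the start; "torque": the same for the moment, N m; "opening": finger opening in m; "grasp_force": force on a finger pad.
Only numpy, scipy, OpenCV 4.12 (cv2) and the standard library are available. Lean on these libraries where they do the work, as an engineer would, in place of code of your own. Each camera call takes 0.05 s, during which the arm holds its last target. There are 200 camera calls.

## Task

Close the gaping hinged sleeve edge to edge, then set it into the pair of V-blocks, centred across both with its seam upwards and its hinge down, ready for tack welding. Finish while still holding it closed in the gripper and pressing it down firmly, with about 20 N (roughly 2 kg), so that it bears on both sides of the V and not on one alone; do not let go. Leave everything else on the bench where it is.

Things in the scene. Friction and masses are not known exactly. Their poses are not given: they have to be found in the camera images.
- sleeve: split tube sleeve on the bench: two steel half shells with red ends, 130 mm long, wall 3 mm, on a brass hinge pin along the bottom, gaping upwards like a clam; 0.3 kg. Closed: 42 mm outside diameter. Origin: middle of the closed tube's axis, 19.5 mm above the pin, 22 mm above the bench at the start. x along the sleeve, z from hinge to seam, y across
- shell_left (a joint): angle of the half shell on the sleeve's +y side about the hinge pin: 0 closed, 0.3 rad fully open. Squeezing both halves from the sides, about 20 mm above the hinge, closes them; slight friction, no spring. Fully gaping, the sleeve is 54 mm wide at its widest, about 20 mm above the bench, with a 25 mm gap along the top
- shell_right (a joint): the same for the half shell on the -y side: 0 closed, 0.3 rad fully open. With both at 0 the two long edges meet along the top seam
- vblocks: fixed pair of dark steel V-blocks on a blue plate 150 x 110 x 12 mm. Origin: centre of the plate's underside; x along the V, z up. Blocks 28 mm long (x), 76 wide, 58 high, centred at x = -46 and +46 mm: between them a 64 mm gap where fingers have room down to the plate. 90 degree V open upwards, bottom line 28 mm above the bench, 59 mm wide at the top
- seat (a point): where the middle of the closed sleeve's axis lies when it is seated: in the middle between the two V-blocks, 57.7 mm above the bench; axes as vblocks
- vface_left: the V faces on the +y side of both blocks (one part); its frame coincides with vblocks. It pushes the sleeve up and towards -y, so a sideways force on the gripper tells which side bears more
- vface_right: the V faces on the -y side of both blocks (one part); its frame coincides with vblocks
- magnet: square red welding magnet, 46 x 46 x 16 mm, lying flat; origin at its underside on the bench. To be left alone
- brush: long-handled brush lying flat; origin at its underside on the bench. To be left alone
- stub: plain unsplit steel tube stub, 48 mm outside diameter, 50 mm high, standing on end (not the sleeve); origin at its underside on the bench. To be left alone
- tin: yellow and blue can, 66 mm diameter, 62 mm high, standing; origin at its underside on the bench. To be left alone
- cup: green open cup, 72 mm rim, 80 mm high, standing; origin at its underside on the bench. To be left alone
- hammer: hammer lying flat; origin at its underside on the bench. To be left alone
- flange: turned steel flange, 70 mm disc with a 36 mm boss, 30 mm high, standing on its disc; origin at its underside on the bench. To be left alone

How it is judged (in metres and radians):
On the way, in this order (a step that is already met when the one before it is completed fails the run):
1. the sleeve is closed edge to edge (value of joint each of shell_left, shell_right below 0.06 rad), for 0.2 s.
2. the closed sleeve lies in both V-blocks, centred, seam up (all of step 1 and horizontal distance between sleeve and seat below 0.015 m and y of sleeve in the frame of seat between -0.003 and 0.003 m and z of sleeve in the frame of seat between -0.003 and 0.003 m and angle between the x axis of sleeve and the x axis of vblocks, either way round below 0.06 rad and angle between sleeve's own z axis and vertical below 0.2 rad), for 0.2 s.
At the end, for the whole second after the job is handed in: Both shells closed within 0.06 rad; sleeve within 15 mm of the seat, 3 mm across and in height, its axis within 0.06 rad of the V, seam up within 0.2 rad; 4 to 60 N on each side of the V (weight alone: under 3 N); still gripped with over 3 N; at rest; no bystander moved 30 mm (all of step 2 and contact force between sleeve and vface_left between 4 and 60 N and contact force between sleeve and vface_right between 4 and 60 N and contact force between the fingers and sleeve above 3 N and linear speed of sleeve below 0.02 m/s and distance of each of magnet, brush, stub, tin, cup, hammer, flange from where it was at the start of the episode below 0.03 m); the arm keeps its last pose, push and grip.
It fails at once if a bystander was moved or knocked over (distance of any of magnet, brush, stub, tin, cup, hammer, flange from where it was at the start of the episode above 0.03 m or angle between any of stub, tin, cup, flange's own z axis and vertical above 0.5 rad).
It also fails if it takes over 48 s, if anything falls off the work surface, if the arm or the gripper's body presses on something with over 40 N, if the wrist force passes 120 N, or if a joint passes its speed limit or range.

## Working session

There is one attempt and no reset: what is moved stays moved. The work goes in short steps, Python scripts to look and compute and a shell command to move; the robot and the scene stay as the last step left them, time stands still between calls to the robot, and variables do not carry over. Pictures are saved under pics/ and viewed, at most 10 in all, crops included, and the job is handed in when it is done.

```bash
mkdir -p pics; python3 - <<'E'
from workcell import telemetry, optics
import cv2
for n in("top","scene"):
    c=optics.camera(n); cv2.imwrite(f"pics/{n}0.png",c["color"][:,:,::-1]); print(c["K"].tolist(),c["extrinsics"].round(4).tolist())
o=telemetry.get_obs(); print(o)
E
```

```text
[[393.7556804258133, 0.0, 254.9966644478335], [0.0, 393.7556804258133, 188.2810435163074], [0.0, 0.0, 1.0]] [[0.0241, -0.9966, 0.0784, 0.4464], [-0.9997, -0.0238, 0.0059, -0.0027], [-0.004, -0.0785, -0.9969, 1.1742], [0.0, 0.0, 0.0, 1.0]]
[[355.69720491599026, 0.0, 257.0801033413552], [0.0, 355.69720491599026, 194.7816947888256], [0.0, 0.0, 1.0]] [[-0.4246, 0.6448, -0.6356, 1.325], [0.9052, 0.3151, -0.285, 0.3679], [0.0165, -0.6964, -0.7175, 0.9455], [0.0, 0.0, 0.0, 1.0]]
{'time': 0.1, 'q': array([-7.51135574e+01,  5.00861488e+00,  1.00393116e+01,  9.51000731e+01,
       -6.34374053e-04,  9.00011316e+01]), 'qd': array([-0.0005985 , -0.04922305,  0.03728604, -0.06704586, -0.06370763,
        0.03383101]), 'joint_efforts': array([ 3.63114141e-04, -5.21558654e+01,  4.65655804e+01,  1.59069349e-02,
        1.44454663e-05,  1.55049776e-05]), 'ee_pos': array([ 0.14124108, -0.5313412 ,  0.23065042]), 'tcp_rot': array([-1.79930624e+02,  6.35743832e-04,  1.48853117e+01]), 'wrist_force': array([ 0.59800727,  1.14491589, -0.07490574]), 'torque': array([-0.04372064,  0.02208409, -0.04964884]), 'grasp_force': 0.0, 'opening': 0.08577269912598934}
```

View pics/top0.png

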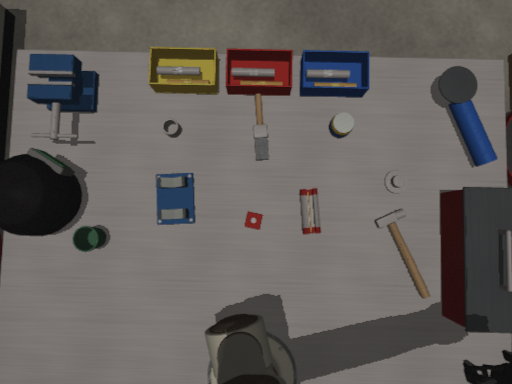

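View pics/scene0.png

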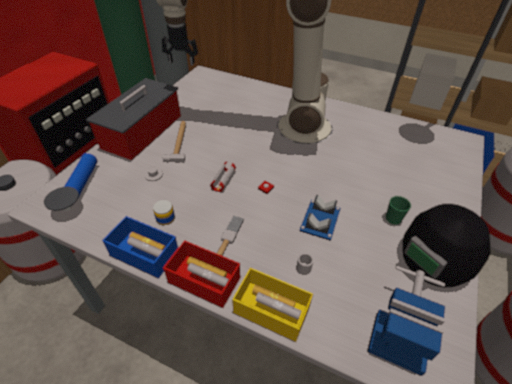

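The top view shows the sleeve at about (310,211), the V-blocks at (176,199), and the magnet at (254,220) between them. Both axes run roughly vertically in the image. Next I'll measure the two objects with masks.

```bash
cat > h.py <<'E'
import numpy as np, cv2
from workcell import telemetry, optics
def cast(c,p,z):
    K,T=c["K"],c["extrinsics"]; d=T[:3,:3]@np.linalg.inv(K)@np.array([p[0],p[1],1.])
    return T[:3,3]+d*(z-T[2,3])/d[2]
def tri(cs,ps):
    A=np.zeros((3,3));b=np.zeros(3)
    for c,p in zip(cs,ps):
        o=c["extrinsics"][:3,3]; d=cast(c,p,0)-o; d/=np.linalg.norm(d); M=np.eye(3)-np.outer(d,d); A+=M;b+=M@o
    return np.linalg.solve(A,b)
def mask(c,kind,box):
    h=cv2.cvtColor(c["color"],cv2.COLOR_RGB2HSV).astype(int); H,S,V=h[...,0],h[...,1],h[...,2]
    m=(((H<10)|(H>170))&(S>130)&(V>50)) if kind=="red" else ((H>95)&(H<125)&(S>110))
    w=np.zeros(m.shape,bool); x0,y0,x1,y1=box; w[y0:y1,x0:x1]=1
    return (m&w).astype(np.uint8)
E
python3 - <<'E'
from h import *
t=optics.camera("top"); s=optics.camera("scene")
def ends(c,box):
    n,l,st,ce=cv2.connectedComponentsWithStats(mask(c,"red",box)); 
    print([(st[i].tolist(),ce[i].round(1).tolist()) for i in range(1,n) if st[i][4]>4])
    p=np.argwhere(mask(c,"red",box))[:,::-1].astype(np.float32); return p
p=ends(t,(292,180,330,242)); r=cv2.minAreaRect(p); b=cv2.boxPoints(r); print(r)
for z in(.02,.03): print(z,[cast(t,q,z)[:2].round(4).tolist() for q in b], cast(t,r[0],z)[:2].round(4))
ends(s,(205,155,242,195))
m=mask(t,"blue",(150,165,200,230)); p=np.argwhere(m)[:,::-1].astype(np.float32); r=cv2.minAreaRect(p); print(r)
print([cast(t,q,.012)[:2].round(4).tolist() for q in cv2.boxPoints(r)],cast(t,r[0],.012)[:2].round(4))
a=cv2.resize(t["color"][160:250,145:205],None,fx=6,fy=6,interpolation=2);d=cv2.resize(t["color"][160:250,280:340],None,fx=6,fy=6,interpolation=2)
cv2.imwrite("pics/crop.png",np.hstack([a,d])[:,:,::-1])
E
```

```text
[([300, 189, 17, 6, 83], [307.9, 191.5]), ([312, 227, 8, 6, 45], [315.5, 229.6]), ([303, 228, 7, 6, 39], [305.9, 230.3])]
((309.5113525390625, 210.6438446044922), (44.17832946777344, 16.34387969970703), 85.48600769042969)
0.02 [[0.5374, -0.127], [0.5424, -0.1748], [0.4139, -0.1864], [0.409, -0.1391]] [ 0.4754 -0.1568]
0.03 [[0.5367, -0.1259], [0.5415, -0.1733], [0.4142, -0.1848], [0.4094, -0.1379]] [ 0.4752 -0.1555]
[([232, 164, 3, 4, 8], [233.1, 165.2]), ([224, 168, 3, 3, 6], [224.8, 168.8]), ([211, 181, 13, 11, 57], [217.3, 186.8])]
((175.05638122558594, 198.135986328125), (49.556758880615234, 36.56447982788086), 88.02507019042969)
[[0.5734, 0.2996], [0.5797, 0.1911], [0.4333, 0.1807], [0.427, 0.2882]] [0.503  0.2399]
```

View pics/crop.png

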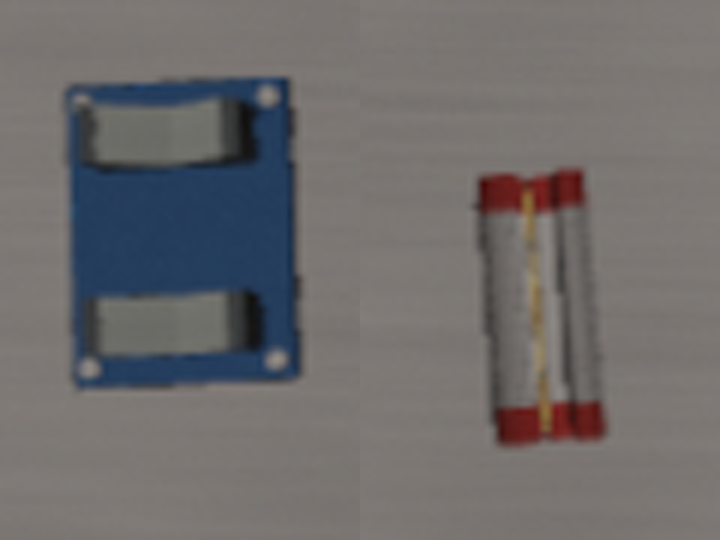

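The left crop shows the plate, with both blocks along image-vertical. The right crop shows the sleeve gaping, with its brass pin running from about (308,191) to (311,231) in full-image pixels. I'll start the approach while I refine the targets.

```bash
python3 -m handwheel '[{"az":10,"jaw":1},{"ty":-0.05,"tx":0.004},{"ty":-0.05,"tx":0.004},{"ty":-0.05,"tx":0.004},{"ty":-0.05,"tx":0.004},{"tx":0.055,"ty":-0.024},{"tx":0.055,"ty":-0.024},{"tx":0.055,"ty":-0.024},{"tx":0.055,"ty":-0.024},{"tx":0.055,"ty":-0.024}]' 60
cat >> h.py <<'E'
def go(target,yaw):
    o=telemetry.get_obs(); p=o["ee_pos"]; y0=np.radians(o["tcp_rot"][2]); d=np.array(target)-p
    tx=d[0]*np.cos(y0)+d[1]*np.sin(y0); ty=d[0]*np.sin(y0)-d[1]*np.cos(y0)
    print("pos",p.round(4),"rot",o["tcp_rot"].round(2),"F",o["wrist_force"].round(1),"M",o["torque"].round(2),"op",round(o["opening"],4),"g",o["grasp_force"],"t",o["time"]); print("tool shift",round(tx,4),round(ty,4),round(-d[2],4),"az",round(np.degrees(y0)-yaw,2))
E
python3 - <<'E'
from h import *
t=optics.camera("top")
f=lambda u,v,x0:((u+.5)/6-.5+x0,(v+.5)/6-.5+160)
a=cast(t,f(528-360,192,280),.005);b=cast(t,f(545-360,430,280),.005)
print("pin",a,b,(a+b)/2,np.degrees(np.arctan2(*(a-b)[1::-1])))
# V apex creases and screws
sc=[cast(t,f(u,v,145),.014) for u,v in((81,101),(268,95),(277,359),(90,369))]
S=np.array(sc); print("screws",S[:,:2].round(4).tolist(),S.mean(0)); e=(S[0]+S[1]-S[2]-S[3]); print(np.degrees(np.arctan2(e[1],e[0])))
c=(S[:,:2].mean(0))
print("vertical crease px",[cast(t,f(u,v,145),.028)[:2].round(4).tolist() for u,v in((170,130),(173,325))])
go([.4754,-.1565,.15],5)
E
```

```text
pin [ 0.53227309 -0.15236196  0.005     ] [ 0.41511582 -0.16232234  0.005     ] [ 0.47369445 -0.15734215  0.005     ] 4.859439692361536
screws [[0.5661, 0.2924], [0.5713, 0.2001], [0.4414, 0.1908], [0.4343, 0.2823]] [0.50328911 0.24137647 0.014     ]
4.24219506653932
vertical crease px [[0.5515, 0.2448], [0.4567, 0.2395]]
pos [ 0.1413 -0.5314  0.231 ] rot [-179.97    0.     14.89] F [-0.7  0.2 -0.6] M [ 0.05  0.02 -0.01] op 0.0851 g 0.0 t 0.25
tool shift 0.4192 -0.2765 0.081 az 9.89$[0]: bad value
```

```bash
python3 -m handwheel '[{"tx":0,"ty":0,"tz":0,"ax":0,"ay":0,"az":10,"jaw":1},{"tx":0.004,"ty":-0.05,"tz":0,"ax":0,"ay":0,"az":0,"jaw":1},{"tx":0.004,"ty":-0.05,"tz":0,"ax":0,"ay":0,"az":0,"jaw":1},{"tx":0.004,"ty":-0.05,"tz":0,"ax":0,"ay":0,"az":0,"jaw":1},{"tx":0.004,"ty":-0.05,"tz":0,"ax":0,"ay":0,"az":0,"jaw":1},{"tx":0.055,"ty":-0.024,"tz":0,"ax":0,"ay":0,"az":0,"jaw":1},{"tx":0.055,"ty":-0.024,"tz":0,"ax":0,"ay":0,"az":0,"jaw":1},{"tx":0.055,"ty":-0.024,"tz":0,"ax":0,"ay":0,"az":0,"jaw":1},{"tx":0.055,"ty":-0.024,"tz":0,"ax":0,"ay":0,"az":0,"jaw":1},{"tx":0.055,"ty":-0.024,"tz":0,"ax":0,"ay":0,"az":0,"jaw":1}]' 60
python3 -c "
from h import *
go([.4745,-.157,.1],5)"
```

```text
time: 1.5
ee_pos: [0.4056, -0.1865, 0.2315]
tcp_rot: [180.0, -0.0, 4.9]
wrist_force: [0.4, -1.2, 0.8]
opening: 0.0855
grasp_force: 0.0
pos [ 0.4056 -0.1865  0.2315] rot [ 1.7997e+02 -4.0000e-02  4.9100e+00] F [ 0.4 -1.2  0.8] M [-0.03 -0.   -0.02] op 0.0855 g 0.0 t 1.5
tool shift 0.0712 -0.0235 0.1315 az -0.09
```

```bash
python3 -m handwheel '[{"tx":0.036,"ty":-0.012,"tz":0.02,"ax":0,"ay":0,"az":0,"jaw":1},{"tx":0.035,"ty":-0.0115,"tz":0.03,"ax":0,"ay":0,"az":0,"jaw":1},{"tx":0,"ty":0,"tz":0.03,"ax":0,"ay":0,"az":0,"jaw":1},{"tx":0,"ty":0,"tz":0.03,"ax":0,"ay":0,"az":0,"jaw":1},{"tx":0,"ty":0,"tz":0.03,"ax":0,"ay":0,"az":0,"jaw":1},{"tx":0,"ty":0,"tz":0.03,"ax":0,"ay":0,"az":0,"jaw":1},{"tx":0,"ty":0,"tz":0.03,"ax":0,"ay":0,"az":0,"jaw":1},{"tx":0,"ty":0,"tz":0.026,"ax":0,"ay":0,"az":0,"jaw":1},{"tx":0,"ty":0,"tz":0,"ax":0,"ay":0,"az":0,"jaw":1},{"tx":0,"ty":0,"tz":0,"ax":0,"ay":0,"az":0,"jaw":1}]' 60
python3 - <<'E'
from h import *
go([.4745,-.157,.005],5)
t=optics.camera("top");s=optics.camera("scene")
cv2.imwrite("pics/c2.png",np.hstack([cv2.resize(t["color"][170:250,270:350],None,fx=5,fy=5,interpolation=2),cv2.resize(s["color"][135:215,190:270],None,fx=5,fy=5,interpolation=2)])[:,:,::-1])
E
```

```text
time: 2.75
ee_pos: [0.4732, -0.1586, 0.0063]
tcp_rot: [180.0, -0.1, 4.9]
wrist_force: [-0.3, -0.3, 0.4]
opening: 0.0853
grasp_force: 0.0
pos [ 0.4732 -0.1586  0.0063] rot [ 1.7998e+02 -5.0000e-02  4.8800e+00] F [-0.3 -0.3  0.4] M [ 0.05 -0.08  0.05] op 0.0853 g 0.0 t 2.75
tool shift 0.0015 -0.0015 0.0013 az -0.12
```

View pics/c2.png

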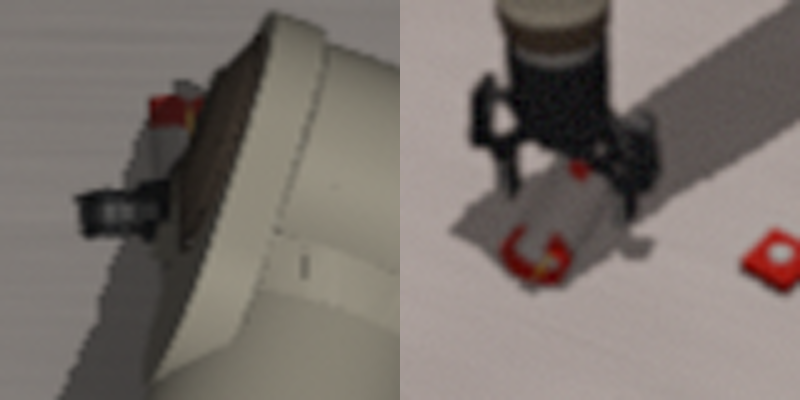

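The sleeve's red ends at right-crop (535,255) and (580,170) lie between the two fingers, so I'm closing gradually.

```bash
python3 -m handwheel '[{"tx":0.001,"ty":-0.001,"tz":0.001,"ax":0,"ay":0,"az":0,"jaw":0.6},{"tx":0,"ty":0,"tz":0,"ax":0,"ay":0,"az":0,"jaw":0.4},{"tx":0,"ty":0,"tz":0,"ax":0,"ay":0,"az":0,"jaw":0.3},{"tx":0,"ty":0,"tz":0,"ax":0,"ay":0,"az":0,"jaw":0.2},{"tx":0,"ty":0,"tz":0,"ax":0,"ay":0,"az":0,"jaw":0.1},{"tx":0,"ty":0,"tz":0,"ax":0,"ay":0,"az":0,"jaw":0},{"tx":0,"ty":0,"tz":0,"ax":0,"ay":0,"az":0,"jaw":-0.1},{"tx":0,"ty":0,"tz":0,"ax":0,"ay":0,"az":0,"jaw":-0.3},{"tx":0,"ty":0,"tz":0,"ax":0,"ay":0,"az":0,"jaw":-1},{"tx":0,"ty":0,"tz":0,"ax":0,"ay":0,"az":0,"jaw":-1}]' 60
python3 -m handwheel '[{"tx":0,"ty":0,"tz":0,"ax":0,"ay":0,"az":0,"jaw":-1},{"tx":0,"ty":0,"tz":0,"ax":0,"ay":0,"az":0,"jaw":-1},{"tx":0,"ty":0,"tz":0,"ax":0,"ay":0,"az":0,"jaw":-1},{"tx":0,"ty":0,"tz":-0.01,"ax":0,"ay":0,"az":0,"jaw":-1},{"tx":0,"ty":0,"tz":-0.02,"ax":0,"ay":0,"az":0,"jaw":-1},{"tx":0,"ty":0,"tz":-0.03,"ax":0,"ay":0,"az":0,"jaw":-1},{"tx":0,"ty":0,"tz":-0.03,"ax":0,"ay":0,"az":0,"jaw":-1},{"tx":0,"ty":0,"tz":-0.03,"ax":0,"ay":0,"az":0,"jaw":-1},{"tx":0,"ty":0,"tz":-0.03,"ax":0,"ay":0,"az":0,"jaw":-1},{"tx":0,"ty":0,"tz":0,"ax":0,"ay":0,"az":0,"jaw":-1}]' 80
python3 -c "
from h import *
go([.503,.241,.155],4.3)"
```

```text
time: 4.1
ee_pos: [0.4748, -0.1577, 0.0065]
tcp_rot: [179.9, -0.2, 4.9]
wrist_force: [-2.7, 1.6, 16.9]
opening: 0.04
grasp_force: 59.4
time: 5.35
ee_pos: [0.4745, -0.1577, 0.156]
tcp_rot: [179.9, -0.2, 4.9]
wrist_force: [-0.2, 0.3, -3.0]
opening: 0.0384
grasp_force: 81.9
pos [ 0.4745 -0.1577  0.156 ] rot [ 1.7993e+02 -1.6000e-01  4.8900e+00] F [-0.2  0.3 -3. ] M [-0.05 -0.02 -0.02] op 0.0384 g 81.87790285795927 t 5.35
tool shift 0.0624 -0.3948 0.001 az 0.59
```

```bash
python3 -m handwheel '[{"tx":0.008,"ty":-0.03,"tz":0,"ax":0,"ay":0,"az":0.6,"jaw":-1},{"tx":0.008,"ty":-0.05,"tz":0,"ax":0,"ay":0,"az":0,"jaw":-1},{"tx":0.008,"ty":-0.05,"tz":0,"ax":0,"ay":0,"az":0,"jaw":-1},{"tx":0.008,"ty":-0.05,"tz":0,"ax":0,"ay":0,"az":0,"jaw":-1},{"tx":0.008,"ty":-0.05,"tz":0,"ax":0,"ay":0,"az":0,"jaw":-1},{"tx":0.008,"ty":-0.05,"tz":0,"ax":0,"ay":0,"az":0,"jaw":-1},{"tx":0.008,"ty":-0.05,"tz":0,"ax":0,"ay":0,"az":0,"jaw":-1},{"tx":0.006,"ty":-0.045,"tz":0,"ax":0,"ay":0,"az":0,"jaw":-1},{"tx":0,"ty":-0.02,"tz":0,"ax":0,"ay":0,"az":0,"jaw":-1},{"tx":0,"ty":0,"tz":0,"ax":0,"ay":0,"az":0,"jaw":-1}]'
python3 - <<'E'
from h import *
go([.503,.241,.155],4.3)
t=optics.camera("top");s=optics.camera("scene")
cv2.imwrite("pics/c3.png",np.hstack([cv2.resize(t["color"][150:250,140:240],None,fx=4,fy=4,interpolation=2),cv2.resize(s["color"][140:240,270:370],None,fx=4,fy=4,interpolation=2)])[:,:,::-1])
E
```

```text
time: 6.6
ee_pos: [0.5103, 0.1393, 0.1607]
tcp_rot: [-175.6, 0.1, 12.9]
wrist_force: [-0.5, 0.4, -2.7]
opening: 0.0383
grasp_force: 81.9
pos [0.5103 0.1393 0.1607] rot [-1.7557e+02  7.0000e-02  1.2930e+01] F [-0.5  0.4 -2.7] M [-0.18 -0.06 -0.01] op 0.0383 g 81.88660277053714 t 6.6
tool shift 0.0156 -0.1008 0.0057 az 8.63
```

View pics/c3.png

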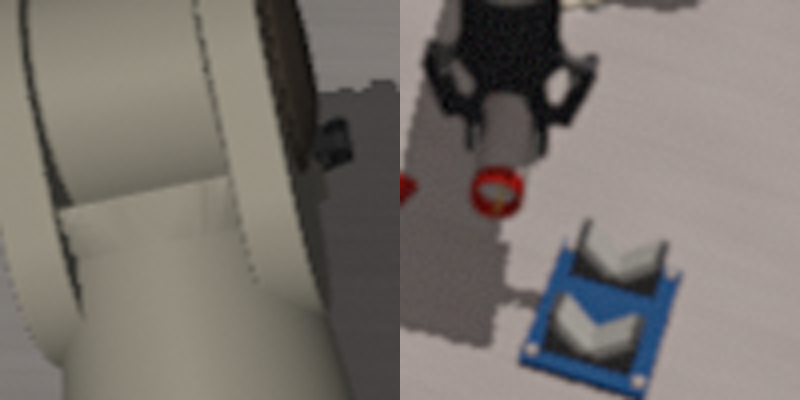

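The right crop shows a closed ring with the brass pin at the bottom, at about (497,205), above and short of the V-blocks. The tool pose was rotated when joint speed ran out, so I'll work out a full pose correction.

```bash
cat >> h.py <<'E'
from scipy.spatial.transform import Rotation as Ro
def go(target,yaw,roll=180,pitch=0):
    o=telemetry.get_obs(); R=Ro.from_euler("xyz",o["tcp_rot"],degrees=True); G=Ro.from_euler("xyz",[roll,pitch,yaw],degrees=True)
    print("pos",o["ee_pos"].round(4),"rot",o["tcp_rot"].round(2),"F",o["wrist_force"].round(1),"M",o["torque"].round(2),"op",round(o["opening"],4),"g",round(o["grasp_force"],1),"t",round(o["time"],2),"q",o["q"].round(1),"qd",o["qd"].round(1))
    print("shift now",R.inv().apply(target-o["ee_pos"]).round(4),"after turn",G.inv().apply(target-o["ee_pos"]).round(4),"rotvec",(R.inv()*G).as_rotvec(degrees=True).round(2))
E
python3 -c "
from h import *
go([.503,.241,.155],4.3)"
```

```text
pos [0.5103 0.1386 0.1606] rot [-1.7558e+02  7.0000e-02  1.2870e+01] F [ 0.2 -0.2 -3.4] M [-0.15 -0.    0.01] op 0.0384 g 81.9 t 6.7 q [ 12.8   1.2  -1.8  87.1   4.4 179.9] qd [-0.4 -0.  -0.2  0.   0.  -0. ]
shift now [ 0.0157 -0.1007  0.0134] after turn [ 0.0004 -0.1027  0.0056] rotvec [-4.4   0.4   8.56]
```

Joint 6 has reached its 180° limit, so I'll use the half-turned pose at yaw 184.3 (either way round is allowed). I'll fix the tilt, then turn back.

```bash
python3 -m handwheel '[{"tx":0,"ty":0,"tz":0,"ax":-4.4,"ay":0.4,"az":-5,"jaw":-1},{"tx":0,"ty":0,"tz":0,"ax":0,"ay":0,"az":-9,"jaw":-1},{"tx":0,"ty":0,"tz":0,"ax":0,"ay":0,"az":-10,"jaw":-1},{"tx":0,"ty":0,"tz":0,"ax":0,"ay":0,"az":-10,"jaw":-1},{"tx":0,"ty":0,"tz":0,"ax":0,"ay":0,"az":-10,"jaw":-1},{"tx":0,"ty":0,"tz":0,"ax":0,"ay":0,"az":-10,"jaw":-1},{"tx":0,"ty":0,"tz":0,"ax":0,"ay":0,"az":-10,"jaw":-1},{"tx":0,"ty":0,"tz":0,"ax":0,"ay":0,"az":-10,"jaw":-1},{"tx":0,"ty":0,"tz":0,"ax":0,"ay":0,"az":-10,"jaw":-1},{"tx":0,"ty":0,"tz":0,"ax":0,"ay":0,"az":-10,"jaw":-1}]' >/dev/null
python3 -m handwheel '[{"tx":0,"ty":0,"tz":0,"ax":0,"ay":0,"az":-10,"jaw":-1},{"tx":0,"ty":0,"tz":0,"ax":0,"ay":0,"az":-10,"jaw":-1},{"tx":0,"ty":0,"tz":0,"ax":0,"ay":0,"az":-10,"jaw":-1},{"tx":0,"ty":0,"tz":0,"ax":0,"ay":0,"az":-10,"jaw":-1},{"tx":0,"ty":0,"tz":0,"ax":0,"ay":0,"az":-10,"jaw":-1},{"tx":0,"ty":0,"tz":0,"ax":0,"ay":0,"az":-10,"jaw":-1},{"tx":0,"ty":0,"tz":0,"ax":0,"ay":0,"az":-10,"jaw":-1},{"tx":0,"ty":0,"tz":0,"ax":0,"ay":0,"az":-6,"jaw":-1},{"tx":0,"ty":0,"tz":0,"ax":0,"ay":0,"az":0,"jaw":-1},{"tx":0,"ty":0,"tz":0,"ax":0,"ay":0,"az":0,"jaw":-1}]'
python3 -c "
from h import *
go([.503,.241,.155],184.3)"
```

```text
time: 9.2
ee_pos: [0.5104, 0.1387, 0.1607]
tcp_rot: [179.8, 0.5, -177.3]
wrist_force: [-1.4, -0.7, -3.3]
opening: 0.0387
grasp_force: 81.8
pos [0.5104 0.1387 0.1607] rot [ 179.85    0.51 -177.28] F [-1.4 -0.7 -3.3] M [-0.02  0.02 -0.01] op 0.0387 g 81.8 t 9.2 q [15.2  0.7 -2.2 86.6  0.  12.5] qd [ 0.3  0.1  0.  -0.1  0.  -0.4]
shift now [0.0026 0.1025 0.0059] after turn [-0.0003  0.1026  0.0057] rotvec [ 0.15  0.51 -1.58]
```

```bash
python3 -m handwheel '[{"tx":0,"ty":0,"tz":0,"ax":0.15,"ay":0.5,"az":-1.6,"jaw":-1},{"tx":0,"ty":0.02,"tz":0,"ax":0,"ay":0,"az":0,"jaw":-1},{"tx":0,"ty":0.0306,"tz":0,"ax":0,"ay":0,"az":0,"jaw":-1},{"tx":0,"ty":0.03,"tz":0,"ax":0,"ay":0,"az":0,"jaw":-1},{"tx":0,"ty":0.022,"tz":0,"ax":0,"ay":0,"az":0,"jaw":-1},{"tx":0,"ty":0,"tz":0.02,"ax":0,"ay":0,"az":0,"jaw":-1},{"tx":0,"ty":0,"tz":0.03,"ax":0,"ay":0,"az":0,"jaw":-1},{"tx":0,"ty":0,"tz":0.025,"ax":0,"ay":0,"az":0,"jaw":-1},{"tx":0,"ty":0,"tz":0,"ax":0,"ay":0,"az":0,"jaw":-1},{"tx":0,"ty":0,"tz":0,"ax":0,"ay":0,"az":0,"jaw":-1}]'
python3 - <<'E'
from h import *
go([.503,.241,.0422],184.3)
t=optics.camera("top");s=optics.camera("scene")
cv2.imwrite("pics/c4.png",np.hstack([cv2.resize(t["color"][150:250,130:230],None,fx=4,fy=4,interpolation=2),cv2.resize(s["color"][165:245,280:360],None,fx=5,fy=5,interpolation=2)])[:,:,::-1])
E
```

```text
time: 10.45
ee_pos: [0.5028, 0.2419, 0.0867]
tcp_rot: [180.0, 0.1, -175.5]
wrist_force: [0.0, 0.3, -2.4]
opening: 0.0386
grasp_force: 81.8
pos [0.5028 0.2419 0.0867] rot [ 1.7998e+02  6.0000e-02 -1.7551e+02] F [ 0.   0.3 -2.4] M [ 0.   -0.04 -0.03] op 0.0386 g 81.8 t 10.45 q [25.7  5.6 -5.2 79.1 -0.  21.2] qd [-0.2 -0.5  0.5 -0.1 -0.  -0.2]
shift now [-0.0001 -0.0009  0.0445] after turn [-0.0002 -0.0009  0.0445] rotvec [0.02 0.06 0.19]
```

View pics/c4.png

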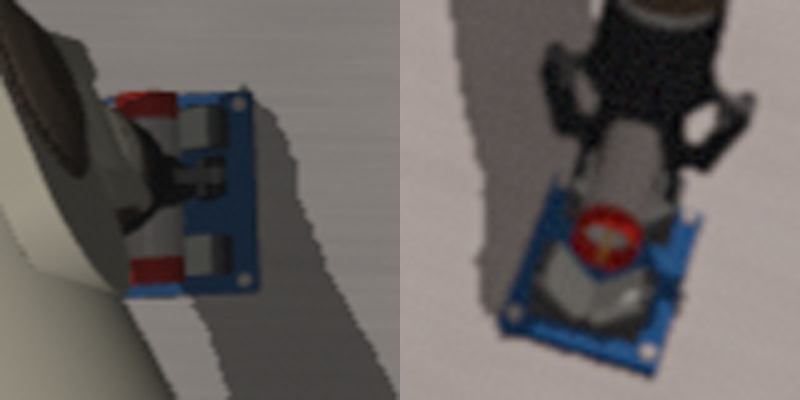

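The sleeve hangs above the V. Its red ends in the left crop, at (147,103) and (158,270), fit symmetrically over the plate. I'm lowering until contact.

```bash
python3 -m handwheel '[{"tx":0,"ty":0,"tz":0.015,"ax":0,"ay":0,"az":0,"jaw":-1},{"tx":0,"ty":0,"tz":0.012,"ax":0,"ay":0,"az":0,"jaw":-1},{"tx":0,"ty":0,"tz":0.007,"ax":0,"ay":0,"az":0,"jaw":-1},{"tx":0,"ty":0,"tz":0.003,"ax":0,"ay":0,"az":0,"jaw":-1},{"tx":0,"ty":0,"tz":0.002,"ax":0,"ay":0,"az":0,"jaw":-1},{"tx":0,"ty":0,"tz":0.001,"ax":0,"ay":0,"az":0,"jaw":-1},{"tx":0,"ty":0,"tz":0.001,"ax":0,"ay":0,"az":0,"jaw":-1},{"tx":0,"ty":0,"tz":0,"ax":0,"ay":0,"az":0,"jaw":-1},{"tx":0,"ty":0,"tz":0,"ax":0,"ay":0,"az":0,"jaw":-1},{"tx":0,"ty":0,"tz":0,"ax":0,"ay":0,"az":0,"jaw":-1}]' >/dev/null
python3 -c "
from h import *
go([.503,.241,.0422],184.3)"
```

```text
pos [0.5025 0.2414 0.0447] rot [-1.8000e+02  2.0000e-02 -1.7552e+02] F [-0.4 -0.3 -1.5] M [-0.06 -0.15 -0.03] op 0.0385 g 81.9 t 11.8 q [25.7  6.5 -8.9 74.5 -0.  21.2] qd [-0.1  0.1 -0.1 -0.   0.1 -0. ]
shift now [-0.0004 -0.0004  0.0025] after turn [-0.0004 -0.0004  0.0025] rotvec [-0.    0.02  0.18]
```

```bash
python3 -m handwheel '[{"tx":0,"ty":0,"tz":0.001,"ax":0,"ay":0,"az":0,"jaw":-1},{"tx":0,"ty":0,"tz":0.001,"ax":0,"ay":0,"az":0,"jaw":-1},{"tx":0,"ty":0,"tz":0,"ax":0,"ay":0,"az":0,"jaw":-1},{"tx":0,"ty":0,"tz":0,"ax":0,"ay":0,"az":0,"jaw":-1},{"tx":0,"ty":0,"tz":0,"ax":0,"ay":0,"az":0,"jaw":-1},{"tx":0,"ty":0,"tz":0,"ax":0,"ay":0,"az":0,"jaw":-1},{"tx":0,"ty":0,"tz":0,"ax":0,"ay":0,"az":0,"jaw":-1},{"tx":0,"ty":0,"tz":0,"ax":0,"ay":0,"az":0,"jaw":-1},{"tx":0,"ty":0,"tz":0,"ax":0,"ay":0,"az":0,"jaw":-1},{"tx":0,"ty":0,"tz":0,"ax":0,"ay":0,"az":0,"jaw":-1}]' >/dev/null
python3 -c "
from h import *
go([.503,.241,.0422],184.3)"
```

```text
pos [0.5027 0.2412 0.0441] rot [-1.8000e+02  9.0000e-02 -1.7553e+02] F [-4.  -4.1  9.9] M [-0.67  0.66 -0.04] op 0.0387 g 82.3 t 13.05 q [25.6  6.5 -9.  74.4 -0.  21.2] qd [-0.1  0.1 -0.  -0.   0.1 -0. ]
shift now [-0.0002 -0.0002  0.0019] after turn [-0.0002 -0.0002  0.0019] rotvec [-0.    0.09  0.17]
```

Contact: about 13 N up and −4 N in y, so the left face bears more. I'm shifting slightly towards −y and pressing more.

```bash
python3 -m handwheel '[{"tx":0.0003,"ty":-0.0005,"tz":0,"ax":0,"ay":0,"az":0,"jaw":-1},{"tx":0,"ty":0,"tz":0.0007,"ax":0,"ay":0,"az":0,"jaw":-1},{"tx":0,"ty":0,"tz":0,"ax":0,"ay":0,"az":0,"jaw":-1},{"tx":0,"ty":0,"tz":0,"ax":0,"ay":0,"az":0,"jaw":-1},{"tx":0,"ty":0,"tz":0,"ax":0,"ay":0,"az":0,"jaw":-1},{"tx":0,"ty":0,"tz":0,"ax":0,"ay":0,"az":0,"jaw":-1},{"tx":0,"ty":0,"tz":0,"ax":0,"ay":0,"az":0,"jaw":-1},{"tx":0,"ty":0,"tz":0,"ax":0,"ay":0,"az":0,"jaw":-1},{"tx":0,"ty":0,"tz":0,"ax":0,"ay":0,"az":0,"jaw":-1},{"tx":0,"ty":0,"tz":0,"ax":0,"ay":0,"az":0,"jaw":-1}]' >/dev/null
python3 - <<'E'
from h import *
go([.503,.241,.0422],184.3)
t=optics.camera("top");s=optics.camera("scene")
cv2.imwrite("pics/c5.png",np.hstack([cv2.resize(t["color"][150:250,130:230],None,fx=4,fy=4,interpolation=2),cv2.resize(s["color"][175:240,290:355],None,fx=6.16,fy=6.16,interpolation=2)[:400]])[:,:,::-1])
go([.503,.241,.0422],184.3)
E
```

```text
pos [0.5029 0.2408 0.0438] rot [ 1.7998e+02  1.4000e-01 -1.7553e+02] F [-2.8 -3.6 11.5] M [-0.64  0.52 -0.04] op 0.0388 g 82.4 t 14.3 q [25.6  6.4 -9.1 74.3 -0.  21.1] qd [-0.  -0.1  0.1 -0.1  0.  -0. ]
shift now [-0.0002  0.0002  0.0016] after turn [-0.0002  0.0002  0.0016] rotvec [0.02 0.14 0.17]
pos [0.5028 0.2408 0.0437] rot [ 1.7998e+02  1.4000e-01 -1.7553e+02] F [-3.1 -3.8 11.6] M [-0.61  0.45 -0.  ] op 0.0386 g 82.4 t 14.4 q [25.6  6.4 -9.1 74.3 -0.  21.1] qd [-0.  -0.   0.1 -0.   0.  -0. ]
shift now [-0.0002  0.0002  0.0015] after turn [-0.0002  0.0002  0.0015] rotvec [0.02 0.14 0.17]
```

View pics/c5.png

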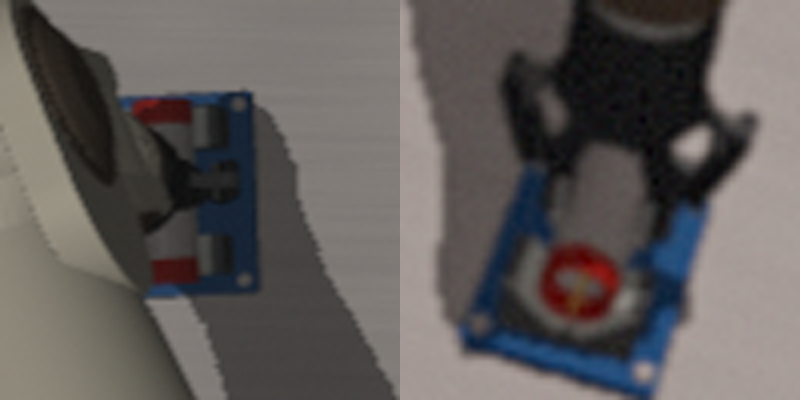

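The sleeve lies in the V, with its ring near right-crop (578,283) and pin down. It still slides down the left face (Fy −3.7, z dropping at 45°), so I'm moving further towards −y.

```bash
python3 -m handwheel '[{"tx":0.0003,"ty":-0.0005,"tz":0,"ax":0,"ay":0,"az":0,"jaw":-1},{"tx":0,"ty":-0.0005,"tz":0.0004,"ax":0,"ay":0,"az":0,"jaw":-1},{"tx":0,"ty":0,"tz":0,"ax":0,"ay":0,"az":0,"jaw":-1},{"tx":0,"ty":0,"tz":0,"ax":0,"ay":0,"az":0,"jaw":-1},{"tx":0,"ty":0,"tz":0,"ax":0,"ay":0,"az":0,"jaw":-1},{"tx":0,"ty":0,"tz":0,"ax":0,"ay":0,"az":0,"jaw":-1},{"tx":0,"ty":0,"tz":0,"ax":0,"ay":0,"az":0,"jaw":-1},{"tx":0,"ty":0,"tz":0,"ax":0,"ay":0,"az":0,"jaw":-1},{"tx":0,"ty":0,"tz":0,"ax":0,"ay":0,"az":0,"jaw":-1},{"tx":0,"ty":0,"tz":0,"ax":0,"ay":0,"az":0,"jaw":-1}]' >/dev/null
python3 -c "
from h import *
go([.503,.241,.0422],184.3)"
```

```text
pos [0.5029 0.2403 0.0433] rot [ 1.7993e+02  1.7000e-01 -1.7553e+02] F [ 0.2 -0.3  8.7] M [-0.1   0.12 -0.16] op 0.0385 g 82.0 t 15.65 q [25.5  6.4 -9.2 74.2  0.  21.1] qd [-0.  -0.   0.  -0.1  0.   0. ]
shift now [-0.0001  0.0007  0.0011] after turn [-0.0001  0.0007  0.0011] rotvec [0.07 0.17 0.17]
```

```bash
python3 -m handwheel '[{"tx":0,"ty":0,"tz":0.0005,"ax":0,"ay":0,"az":0,"jaw":-1},{"tx":0,"ty":0,"tz":0.0005,"ax":0,"ay":0,"az":0,"jaw":-1},{"tx":0,"ty":0,"tz":0,"ax":0,"ay":0,"az":0,"jaw":-1},{"tx":0,"ty":0,"tz":0,"ax":0,"ay":0,"az":0,"jaw":-1},{"tx":0,"ty":0,"tz":0,"ax":0,"ay":0,"az":0,"jaw":-1},{"tx":0,"ty":0,"tz":0,"ax":0,"ay":0,"az":0,"jaw":-1},{"tx":0,"ty":0,"tz":0,"ax":0,"ay":0,"az":0,"jaw":-1},{"tx":0,"ty":0,"tz":0,"ax":0,"ay":0,"az":0,"jaw":-1},{"tx":0,"ty":0,"tz":0,"ax":0,"ay":0,"az":0,"jaw":-1},{"tx":0,"ty":0,"tz":0,"ax":0,"ay":0,"az":0,"jaw":-1}]' >/dev/null
python3 -c "
from h import *
go([.503,.241,.0422],184.3)"
```

```text
pos [0.503  0.2403 0.0432] rot [ 179.92    0.21 -175.52] F [-3.3 -3.2 16.4] M [-0.39  0.78 -0.09] op 0.0386 g 82.4 t 16.9 q [25.5  6.3 -9.3 74.1  0.  21.1] qd [-0.1 -0.  -0.1 -0.  -0.   0. ]
shift now [-0.0001  0.0007  0.001 ] after turn [-0.0001  0.0007  0.001 ] rotvec [0.08 0.21 0.18]
```

```bash
python3 -m handwheel '[{"tx":0.0003,"ty":-0.0005,"tz":0.0002,"ax":0,"ay":0,"az":0,"jaw":-1},{"tx":0,"ty":0,"tz":0,"ax":0,"ay":0,"az":0,"jaw":-1},{"tx":0,"ty":0,"tz":0,"ax":0,"ay":0,"az":0,"jaw":-1},{"tx":0,"ty":0,"tz":0,"ax":0,"ay":0,"az":0,"jaw":-1},{"tx":0,"ty":0,"tz":0,"ax":0,"ay":0,"az":0,"jaw":-1},{"tx":0,"ty":0,"tz":0,"ax":0,"ay":0,"az":0,"jaw":-1},{"tx":0,"ty":0,"tz":0,"ax":0,"ay":0,"az":0,"jaw":-1},{"tx":0,"ty":0,"tz":0,"ax":0,"ay":0,"az":0,"jaw":-1},{"tx":0,"ty":0,"tz":0,"ax":0,"ay":0,"az":0,"jaw":-1},{"tx":0,"ty":0,"tz":0,"ax":0,"ay":0,"az":0,"jaw":-1}]' >/dev/null
python3 -c "
from h import *
go([.503,.241,.0422],184.3)"
```

```text
pos [0.503  0.2402 0.0431] rot [ 179.87    0.25 -175.52] F [-2.4 -1.2 15.6] M [ 0.07  0.48 -0.2 ] op 0.0385 g 82.1 t 18.15 q [25.5  6.3 -9.4 74.1  0.  21. ] qd [ 0.   0.1  0.  -0.  -0.1  0. ]
shift now [-0.0001  0.0008  0.0009] after turn [-0.0001  0.0008  0.0009] rotvec [0.13 0.25 0.18]
```

```bash
python3 -m handwheel '[{"tx":0.0003,"ty":-0.0006,"tz":0.0006,"ax":0,"ay":0,"az":0,"jaw":-1},{"tx":0,"ty":0,"tz":0,"ax":0,"ay":0,"az":0,"jaw":-1},{"tx":0,"ty":0,"tz":0,"ax":0,"ay":0,"az":0,"jaw":-1},{"tx":0,"ty":0,"tz":0,"ax":0,"ay":0,"az":0,"jaw":-1},{"tx":0,"ty":0,"tz":0,"ax":0,"ay":0,"az":0,"jaw":-1},{"tx":0,"ty":0,"tz":0,"ax":0,"ay":0,"az":0,"jaw":-1},{"tx":0,"ty":0,"tz":0,"ax":0,"ay":0,"az":0,"jaw":-1},{"tx":0,"ty":0,"tz":0,"ax":0,"ay":0,"az":0,"jaw":-1},{"tx":0,"ty":0,"tz":0,"ax":0,"ay":0,"az":0,"jaw":-1},{"tx":0,"ty":0,"tz":0,"ax":0,"ay":0,"az":0,"jaw":-1}]' >/dev/null
python3 -c "
from h import *
go([.503,.241,.0422],184.3)"
```

```text
pos [0.5031 0.24   0.0429] rot [ 179.82    0.3  -175.51] F [-1.1  1.5 17.9] M [ 0.49  0.52 -0.29] op 0.039 g 82.0 t 19.4 q [25.5  6.2 -9.4 74.   0.1 21. ] qd [ 0.   0.   0.2 -0.1  0.1  0.1]
shift now [0.     0.001  0.0007] after turn [0.     0.001  0.0007] rotvec [0.18 0.3  0.19]
```

Fy has changed sign while y barely moved, so both faces bear, with about 21 N total. I'm handing in.

```bash
python3 -c "
from workcell import workorder
print(workorder.job_done())"
```

```text
the job is handed in; nothing more can be done
None
```

I closed the sleeve and set it in both V-blocks with the seam up and hinge down. At hand-in the gripper was holding it shut at about 80 N and pressing down at about 21 N. The side force was only 1.5 N, so both faces of the V should be bearing. I handed it in at about 19 s; no verdict came back.

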